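# Line up the relish pots by height on the serving board

## Robot

A 6-joint arm with a two-finger parallel gripper is mounted at the origin on the work surface. World frame = base frame: x ahead of the robot, y to its left, z up, the work surface at z = 0. Lengths are in mm, angles in rad, forces in N, time in s.
With the tool pointing down it reaches from about 275 to 825 mm from the base axis. Payload 4.9 kg.
Tool frame: the origin (TCP) lies at the very end of the fingers, on their centre line; the grasp point (between the pads) lies 19 mm behind it; z points along the fingers, y is the line along which they close (so a half turn about z gives the same grasp; the last joint's range is limited). The gripper opens to 85 mm and grips with 20 to 120 N. Pads are 22 mm wide; open, the fingers measure 114 mm over their backs; the gripper's body (76 mm by 85 mm) begins 54 mm behind the grasp point. The pads swing forward as they close: fully open they stand 13 mm farther back than shut.
Start: joints at [1.054, 0.326, -0.193, 1.052, 0, 1.437], TCP at [205.432, 510.212, 231.281] pointing down, gripper open.
Joint ranges: [-2.65, 2.65], [-0.97, 1.79], [-1.3, 1.35], [-1.93, 2.1], [-1.47, 1.37], [-3.14, 3.14]. Speed limits (rad/s): [2.57, 2.57, 3.14, 3.14, 3.14, 3.14].

## Interface

Orientations are given as [roll, pitch, yaw] about the fixed x, y, z axes, in that order (R = Rz(yaw) Ry(pitch) Rx(roll)).
In Python, from bench import bot, solve_ik, imaging gives the robot as it stands. Calls block until the motion is done:
- bot.move_ptp(position, orientation): joint-space move of the TCP to a pose.
- bot.movel(position, rot=None, max_speed=150, threshold=None): straight line of the TCP; rot=None keeps the orientation; max_speed is the mean speed in mm/s. With threshold (N) it stops when the force on the tool has changed by that much, and returns True; else False.
- bot.move_j(angles): joint-space move.
- bot.grip(opening, effort=None): opening from 0.0 (shut) to 1.0 (fully open); effort is the grip in N (None keeps the last); returns when the fingers have stopped.
- bot.dwell(seconds).
- solve_ik(position, orientation): joint angles nearest the present ones, or None.
- bot.get_state(): the state.
- imaging.capture(name): name is "scene" or "top"; returns the picture (420x560x3 uint8, blue, green, red); there is no depth.
- imaging.camera_model(name): a dict with "K" (3x3 intrinsics, pixels), "k1" (the pictures are not rectified: a ray, as slopes to the right and down, at radius r is drawn at 1 + k1 r^2 times it, then the intrinsics apply), "position" and "rotation" of the camera in the world. Camera axes: x right, y up, looking along -z (the intrinsics and any distortion apply to the point x, -y, -z); pixel columns grow to the right and rows downward; lengths in mm; the calibration is good to about 2 mm. A picture is of the moment at which its call begins. camera_model takes no time and is no camera call.
A pose or a line that the arm cannot do raises bot.IKError and nothing moves.
- bot.sign_off(): hands the job in; it is judged then, once.
The state is a dict: "t": time; "qpos": joint angles; "joint_velocities": joint speeds; "effort": joint torques, N m; "tcp_pos": TCP position; "orientation": TCP orientation; "contact_force": force on the tool from outside, world axes, zero at the start; "wrist_torque": the same for the moment, N m; "opening": opening from 0.0 (shut) to 1.0 (fully open); "gripper_force": force on a finger pad.
Only numpy, scipy, OpenCV 4.12 (cv2) and the standard library are available. Lean on these libraries where they do the work, as an engineer would, in place of code of your own. Each camera call takes 0.05 s, during which the arm holds its last target. There are 200 camera calls.

## Task

Set out the burger bar: line up the four lidded pots on the serving board in order of height, one upright in the middle of each dark round mark, with the shortest on the mark next to the tomato bowl and the tallest on the mark next to the pepper mill. Set the pots down gently without dropping them or knocking any over, and leave the bowl and the mill where they stand.

Things in the scene. Friction and masses are not known exactly. Their poses are not given: they have to be found in the camera images.
- pot_purple: lidded round stoneware pot, 50 mm tall over all, 40 mm in diameter: straight cream-coloured body up to 32 mm above its foot, then a purple lid of the same diameter, 9 mm thick, with a small purple knob (14 mm wide, 9 mm tall) on top; loose, about 80 g, starts upright on the grey worktop (z = 0). Origin: centre of its underside; z up
- pot_green: lidded round stoneware pot, 64 mm tall over all, 46 mm in diameter: straight cream-coloured body up to 46 mm above its foot, then a green lid of the same diameter, 9 mm thick, with a small green knob (14 mm wide, 9 mm tall) on top; loose, about 120 g, starts upright on the grey worktop (z = 0). Origin: centre of its underside; z up
- pot_yellow: lidded round stoneware pot, 78 mm tall over all, 52 mm in diameter: straight cream-coloured body up to 60 mm above its foot, then a yellow lid of the same diameter, 9 mm thick, with a small yellow knob (14 mm wide, 9 mm tall) on top; loose, about 180 g, starts upright on the grey worktop (z = 0). Origin: centre of its underside; z up
- pot_brown: lidded round stoneware pot, 92 mm tall over all, 58 mm in diameter: straight cream-coloured body up to 74 mm above its foot, then a dark brown lid of the same diameter, 9 mm thick, with a small dark brown knob (14 mm wide, 9 mm tall) on top; loose, about 260 g, starts upright on the grey worktop (z = 0). Origin: centre of its underside; z up
- mark0: dark slate disc, 68 mm in diameter, let in flush as a place mark in the light wooden serving board (fixed, 130 mm wide, 610 mm long plus a handle at the mark3 end, 18 mm thick, lying on the worktop): number 0 of four in a row at 95 mm spacing along the board's length, mark0 at one end of the row to mark3 at the other. Origin: centre of the disc, on the board's top surface; y runs along the row from mark0 to mark3, x across the board (away from the robot), z up
- mark1: dark slate disc, 68 mm in diameter, let in flush as a place mark in the light wooden serving board (fixed, 130 mm wide, 610 mm long plus a handle at the mark3 end, 18 mm thick, lying on the worktop): number 1 of four in a row at 95 mm spacing along the board's length, mark0 at one end of the row to mark3 at the other. Origin: centre of the disc, on the board's top surface; y runs along the row from mark0 to mark3, x across the board (away from the robot), z up
- mark2: dark slate disc, 68 mm in diameter, let in flush as a place mark in the light wooden serving board (fixed, 130 mm wide, 610 mm long plus a handle at the mark3 end, 18 mm thick, lying on the worktop): number 2 of four in a row at 95 mm spacing along the board's length, mark0 at one end of the row to mark3 at the other. Origin: centre of the disc, on the board's top surface; y runs along the row from mark0 to mark3, x across the board (away from the robot), z up
- mark3: dark slate disc, 68 mm in diameter, let in flush as a place mark in the light wooden serving board (fixed, 130 mm wide, 610 mm long plus a handle at the mark3 end, 18 mm thick, lying on the worktop): number 3 of four in a row at 95 mm spacing along the board's length, mark0 at one end of the row to mark3 at the other. Origin: centre of the disc, on the board's top surface; y runs along the row from mark0 to mark3, x across the board (away from the robot), z up
- bowl: dark grey bowl of red tomatoes, 92 mm across the rim, 50 mm tall, standing loose on one end of the serving board, 110 mm beyond mark0 or beyond mark3 (this varies). Not to be moved. Origin: centre of its underside
- mill: dark wooden pepper mill, 110 mm tall, 52 mm in diameter, standing loose on the other end of the serving board, 110 mm beyond the last mark there. Not to be moved. Origin: centre of its underside
Things that resemble listed ones, but are neither listed nor needed, are in the scene too. What is shaped like the pot_yellow but turquoise is not meant.

How it is judged:
By the outcome, as a careful person would: the job done as asked, in the order asked, and still so for the second after the job is handed in, with the robot touching nothing.
It also fails if it takes over 93 s, if anything falls off the work surface, if the arm or the gripper's body presses on something with over 40 N, if the wrist force passes 120 N, or if a joint passes its speed limit or range.

## Working session

There is one attempt and no reset: what is moved stays moved. The work goes in short steps, each a Python script; the robot and the scene stay as the last script left them, time stands still between calls to the robot, and variables do not carry over. Pictures are saved under pics/ and viewed, at most 14 in all, crops included, and the job is handed in when it is done.

```bash
mkdir -p pics
python3 - <<'E'
from bench import bot, imaging
import cv2
for n in("scene","top"):
    cv2.imwrite(f"pics/{n}0.png",imaging.capture(n))
    m=imaging.camera_model(n);print(n,m)
s=bot.get_state();print(s["t"],s["tcp_pos"],s["orientation"],s["opening"])
E
```

```text
scene {'K': array([[472.33496068,   0.        , 281.30383522],
       [  0.        , 472.33496068, 210.0780136 ],
       [  0.        ,   0.        ,   1.        ]]), 'k1': 0.03495169415984941, 'position': array([1155.34587489,  508.68394743,  865.03502599]), 'rotation': array([0.78518347, 0.01727454, 2.24761572])}
top {'K': array([[466.66507903,   0.        , 283.14474395],
       [  0.        , 466.66507903, 206.35355578],
       [  0.        ,   0.        ,   1.        ]]), 'k1': -0.05169324023409923, 'position': array([ 376.21955193,   -6.45366852, 1075.14728521]), 'rotation': array([ 0.17024583,  0.02893962, -1.58484707])}
0.1 [205.16878297 509.73902157 230.57540371] [-3.14005761e+00 -2.21589543e-04  2.75881115e+00] 1.0004949525591234
```

View pics/scene0.png

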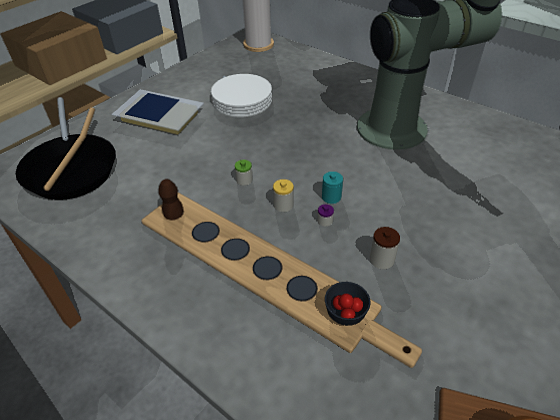

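View pics/top0.png

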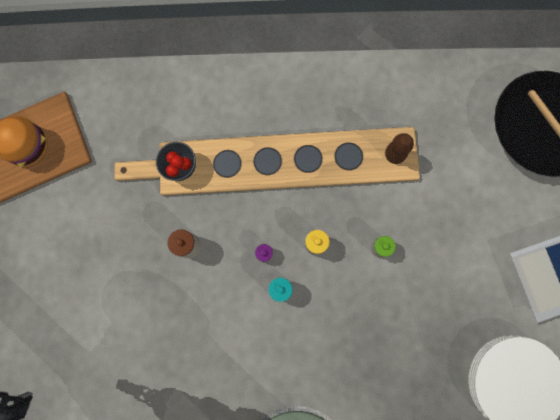

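```bash
cat > h.py <<'E'
import numpy as np, cv2
from bench import bot, imaging, solve_ik
from scipy.spatial.transform import Rotation as Ro
def locate(name,uv,z):
    m=imaging.camera_model(name); K=m["K"]
    x,y=cv2.undistortPoints(np.array([[uv]],float),K,np.array([m["k1"],0,0,0.]))[0,0]
    d=Ro.from_euler("xyz",m["rotation"]).apply([x,-y,-1]); p=np.array(m["position"])
    return (p+d*(z-p[2])/d[2])[:2]
E
python3 - <<'E'
import cv2
a=cv2.imread("pics/top0.png");b=cv2.imread("pics/scene0.png")
cv2.imwrite("pics/tc.png",cv2.resize(a[130:310,155:415],None,fx=3,fy=3,interpolation=cv2.INTER_CUBIC))
cv2.imwrite("pics/sc.png",cv2.resize(b[150:320,160:420],None,fx=3,fy=3,interpolation=cv2.INTER_CUBIC))
E
```

```text
(no output)
```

View pics/tc.png

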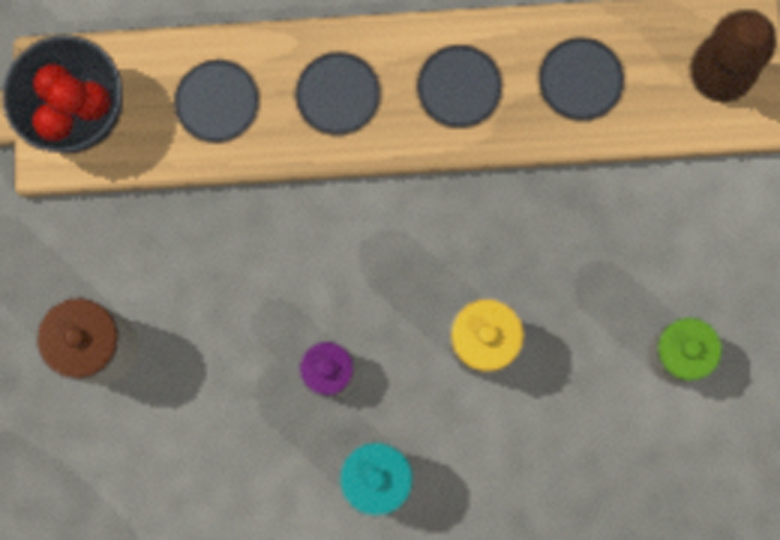

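View pics/sc.png

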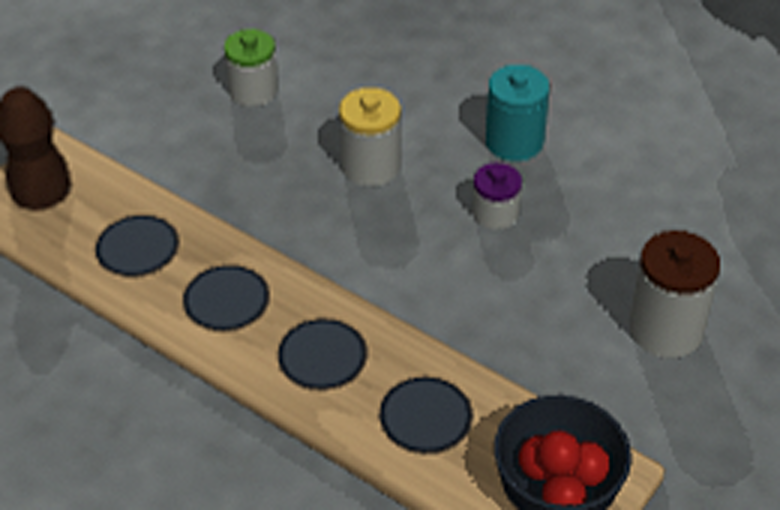

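The top crop shows four marks at crop pixels (582,79), (460,86.5), (339,94) and (217.5,101). The lids are at brown (77.5,338), purple (327,369), yellow (487,335) and green (690,349). The bowl is on the left (handle, mark3) and the mill is by mark0. The scene crop agrees.

Run:
```python
from h import *
T=dict(m0=(582,79,18),m1=(460,86.5,18),m2=(339,94,18),m3=(217.5,101,18),brown=(77.5,338,83),purple=(327,369,41),yellow=(487,335,69),green=(690,349,55),turq=(376,479,69))
S=dict(m0=(137.5,246),m1=(226.5,298),m2=(322.5,354),m3=(426,415),brown=(680,260),purple=(498,180),yellow=(370,108),green=(250,45),turq=(518,85))
for k,(u,v,z) in T.items():
    a=locate("top",((u+.5)/3-.5+155,(v+.5)/3-.5+130),z); b=locate("scene",((S[k][0]+.5)/3-.5+160,(S[k][1]+.5)/3-.5+150),z)
    print(k,a.round(1),b.round(1))
    for yaw in(1.57,-1.57):
        q=solve_ik([*a,60],[np.pi,0,yaw]); print("   ",None if q is None else np.round(q,2))
```

```text
m0 [ 674.9 -133.3] [ 675.2 -132.3]
    [-0.3   0.72  0.    0.85  0.    1.27]
    [-0.3   0.72  0.    0.85  0.   -1.87]
m1 [670.9 -38.1] [671.4 -37.8]
    [-0.17  0.69 -0.05  0.83  0.    1.41]
    [-0.17  0.69 -0.05  0.83  0.   -1.74]
m2 [666.9  56.3] [667.5  56.9]
    [-0.03  0.69 -0.06  0.82  0.    1.55]
    [-0.03  0.69 -0.06  0.82  0.   -1.6 ]
m3 [663.4 151.6] [663.9 151.8]
    [ 0.12  0.7  -0.02  0.84  0.    1.69]
    [ 0.12  0.7  -0.02  0.84  0.   -1.46]
brown [473.  241.7] [476.3 242.6]
    [ 0.33  0.47 -0.46  0.64  0.    1.9 ]
    [ 0.33  0.47 -0.46  0.64  0.   -1.24]
purple [451.2  65.6] [454.   67.1]
    [-0.02  0.36 -0.66  0.55  0.    1.55]
    [-0.02  0.36 -0.66  0.55  0.   -1.59]
yellow [471.7 -51.7] [473.4 -51.4]
    [-0.26  0.39 -0.61  0.57  0.    1.31]
    [-0.26  0.39 -0.61  0.57  0.   -1.84]
green [ 460.2 -199.5] [ 461.4 -198.9]
    [-0.56  0.43 -0.54  0.6   0.    1.02]
    [-0.56  0.43 -0.54  0.6   0.   -2.13]
turq [370.7  29.4] [373.8  29.9]
    [-0.12  0.23 -0.86  0.48  0.    1.45]
    [-0.12  0.23 -0.86  0.48  0.   -1.69]
```

```bash
cat >> h.py <<'E'
POT=dict(brown=(474.6,242.1,30,0.95),purple=(452.5,66.3,8,.72),yellow=(472.6,-51.6,22,.95),green=(460.8,-199.2,14,.85))
MARK=[(675,-132.8),(671.1,-38),(667.2,56.6),(663.6,151.7)]
O=[np.pi,0,np.pi/2]
def t(): return round(bot.get_state()["t"],1)
def carry(name,k,up=135):
    x,y,h,op=POT[name]; mx,my=MARK[k]; ts=[t()]
    bot.move_ptp([x,y,up],O); bot.grip(op,40); ts.append(t())
    bot.movel([x,y,h],max_speed=120); ts.append(t())
    bot.grip(0.0,40); ts.append(t())
    s=bot.get_state(); print(name,"opening",s["opening"],"gf",s["gripper_force"])
    bot.movel([x,y,up],max_speed=150)
    bot.move_ptp([mx,my,up],O); ts.append(t())
    bot.movel([mx,my,18+h+8],max_speed=120); bot.dwell(.2)
    hit=bot.movel([mx,my,18+h-3],max_speed=15,threshold=2.5); ts.append(t())
    print("hit",hit,np.round(bot.get_state()["tcp_pos"],1),"nominal z",18+h)
    bot.grip(op); ts.append(t())
    bot.movel([mx,my,up],max_speed=150); ts.append(t()); print(ts)
E
python3 - <<'E'
from h import *
carry("green",2)
cv2.imwrite("pics/top1.png",imaging.capture("top"));cv2.imwrite("pics/s1.png",cv2.resize(imaging.capture("scene")[130:340,140:420],None,fx=2.5,fy=2.5))
E
```

```text
green opening 0.5295643842558699 gf 40.59465453028679
hit True [667.2  56.6  32.9] nominal z 32
[0.1, 3.1, 4.2, 4.6, 6.8, 8.5, 8.8, 9.7]
```

View pics/s1.png

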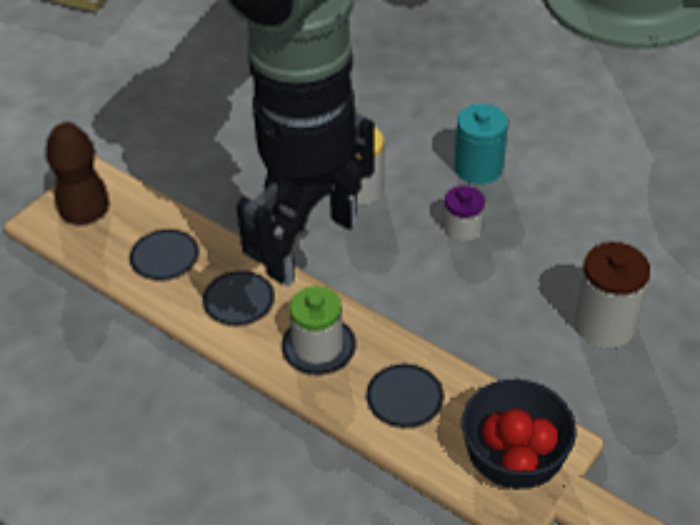

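Green stands on mark2 (crop pixel 318,345) and is close to centred. The contact stop worked, so I'll place the other three the same way.

Run:
```python
from h import *
carry("purple",3);carry("yellow",1);carry("brown",0,150)
bot.move_ptp([400,-150,250],O); print(t())
cv2.imwrite("pics/t2.png",cv2.resize(imaging.capture("top")[100:230,155:435],None,fx=2.8,fy=2.8,interpolation=cv2.INTER_CUBIC))
cv2.imwrite("pics/s2.png",cv2.resize(imaging.capture("scene")[150:340,140:400],None,fx=3,fy=3,interpolation=cv2.INTER_CUBIC))
```

```text
purple opening 0.46008571224466344 gf 39.89883944392204
hit True [663.6 151.7  26.9] nominal z 26
[9.8, 10.9, 12.1, 12.5, 14.4, 16.1, 16.4, 17.3]
yellow opening 0.6016741562933826 gf 41.18100240826607
hit True [671.1 -38.   40.9] nominal z 40
[17.3, 18.7, 19.8, 20.2, 21.9, 23.5, 23.9, 24.7]
brown opening 0.6713357362894395 gf 42.6242333650589
hit True [ 675.  -132.8   49. ] nominal z 48
[24.7, 26.2, 27.4, 27.7, 30.2, 31.9, 32.2, 33.1]
34.2
```

View pics/t2.png

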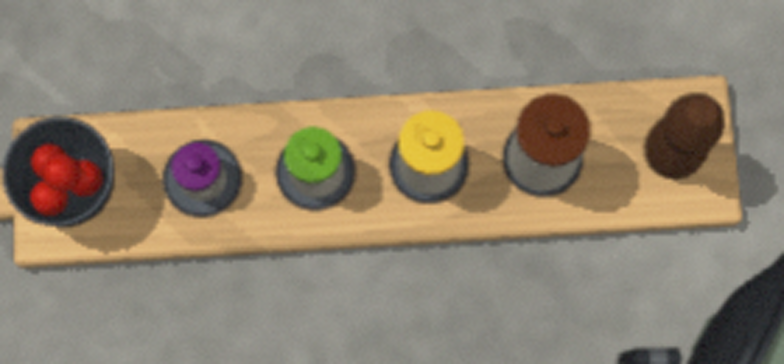

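View pics/s2.png

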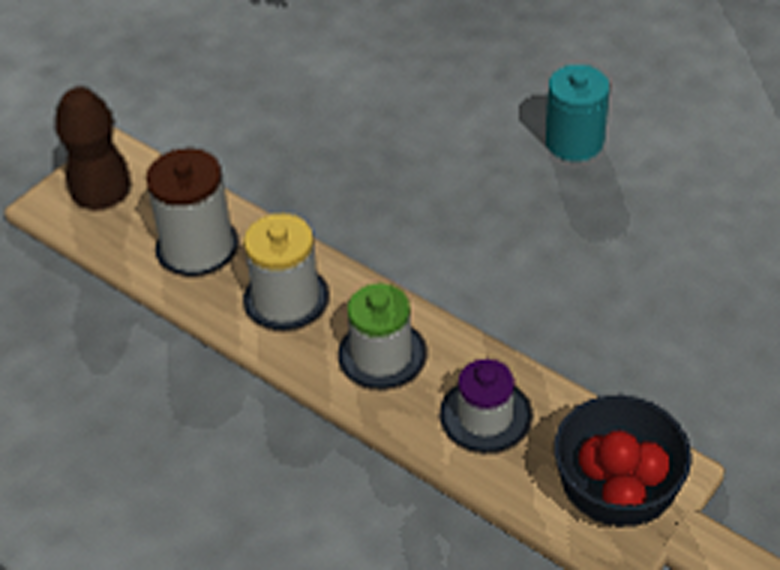

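All four pots are upright on their marks in the right order: purple by the bowl, brown by the mill. I'll check the centring numerically before handing in.

Run:
```python
from h import *
for k,u,v,z,su,sv in((3,197,166,59,486,381),(2,313,154.5,73,379,307),(1,432,142.5,87,280,239),(0,553,130,101,184,175)):
    a=locate("top",((u+.5)/2.8-.5+155,(v+.5)/2.8-.5+100),z);b=locate("scene",((su+.5)/3-.5+140,(sv+.5)/3-.5+150),z)
    print(k,(a-MARK[k]).round(1),(b-MARK[k]).round(1))
```

```text
3 [-1.  -1.3] [ 0.9 -0. ]
2 [-1.2 -1. ] [0.6 0. ]
1 [-1.5 -0.6] [0.3 1.7]
0 [-1.6  1.1] [1.3 2.2]
```

Every pot is within about 2 mm of its mark's centre.

```bash
python3 -c "
from bench import bot
print(bot.sign_off())"
```

```text
the job is handed in; nothing more can be done
None
```

I handed the job in after about 34 s on the robot's clock: the four pots stand upright, each within about 2 mm of its mark's centre by the camera check, running purple (next to the bowl), green, yellow, brown (next to the mill), with the bowl and mill left in place.

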